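# Lay out the model hall's posts and weight its roof

## Task

Take the steel weight out of the row it was left in and balance it flat on the middle of the crown of the model hall's curved roof, to press the glued roof. Sort all the loose wooden posts by length into the three rows: each post lies flat across the row whose width fits its length, side by side and not stacked. Leave the other things on the table where they are.

Things in the scene. Friction and masses are not known exactly. Their poses are not given: they have to be found in the camera images.
- board: thin green cutting mat, 150 x 330 x 4 mm, fixed to the table; the three row racks stand on it side by side. Origin: centre of its underside; long side along its y.
- crown (a point): middle of the crown (highest line) of the barrel roof of a white model hall with a brown roof, fixed to the table. The roof is half a cylinder of radius 60 mm and 150 mm long, its axis along this frame's x; y is level across the roof. The crown is 95 mm above the table; at the foot the model stands on a plate 190 x 160 x 4 mm.
- weight: plain steel glue weight, a slab 36 (x) x 60 (y) x 22 (z) mm, about 0.36 kg, found lying in the widest row. Origin: its centre; z is its thickness.
- row_short: row rack for the 45 mm posts: white floor 3 mm thick with two low side walls (4 mm thick, top 15 mm above the rack's underside) running along its x, 140 mm long, open at both ends; the clear width between the walls, along its y, is 53 mm. Origin: centre of its underside, which lies on the mat. Posts lie across it, along its y, side by side along its x.
- row_middle: row rack for the 65 mm posts: white floor 3 mm thick with two low side walls (4 mm thick, top 15 mm above the rack's underside) running along its x, 140 mm long, open at both ends; the clear width between the walls, along its y, is 73 mm. Origin: centre of its underside, which lies on the mat. Posts lie across it, along its y, side by side along its x.
- row_long: row rack for the 85 mm posts: white floor 3 mm thick with two low side walls (4 mm thick, top 15 mm above the rack's underside) running along its x, 140 mm long, open at both ends; the clear width between the walls, along its y, is 93 mm. Origin: centre of its underside, which lies on the mat. Posts lie across it, along its y, side by side along its x.
- post_short1: square dark wooden post of the model, 45 x 14 x 14 mm, lying on the table; origin: its centre; x runs along its length. May be absent.
- post_short2: square dark wooden post of the model, 45 x 14 x 14 mm, lying on the table; origin: its centre; x runs along its length. May be absent.
- post_short3: square dark wooden post of the model, 45 x 14 x 14 mm, lying on the table; origin: its centre; x runs along its length. May be absent.
- post_middle1: square dark wooden post of the model, 65 x 14 x 14 mm, lying on the table; origin: its centre; x runs along its length. May be absent.
- post_middle2: square dark wooden post of the model, 65 x 14 x 14 mm, lying on the table; origin: its centre; x runs along its length. May be absent.
- post_middle3: square dark wooden post of the model, 65 x 14 x 14 mm, lying on the table; origin: its centre; x runs along its length. May be absent.
- post_long1: square dark wooden post of the model, 85 x 14 x 14 mm, lying on the table; origin: its centre; x runs along its length. May be absent.
- post_long2: square dark wooden post of the model, 85 x 14 x 14 mm, lying on the table; origin: its centre; x runs along its length. May be absent.
- post_long3: square dark wooden post of the model, 85 x 14 x 14 mm, lying on the table; origin: its centre; x runs along its length. May be absent.
- tape: roll of paper tape lying flat, 64 mm across, 20 mm high; stands on the table, origin at the centre of its underside. A bystander: leave it alone.
- glue: white glue bottle, 42 mm across, 85 mm high; stands on the table, origin at the centre of its underside. A bystander: leave it alone.
- jar: small amber glass jar, 42 mm across, 48 mm high; stands on the table, origin at the centre of its underside. A bystander: leave it alone.
- offcut: plywood offcut 60 x 40 x 10 mm; stands on the table, origin at the centre of its underside. A bystander: leave it alone.
- moss_bowl: glass bowl, 100 mm across, 40 mm high; stands on the table, origin at the centre of its underside. A bystander: leave it alone.
- driver: screwdriver, 150 mm long, lying on the table. A bystander: leave it alone.

How it is judged (in metres and radians):
On the way:
1. the weight lies balanced on the middle of the crown, released (x of weight in the frame of crown between -0.03 and 0.03 m and y of weight in the frame of crown between -0.012 and 0.012 m and z of weight in the frame of crown between 0.006 and 0.015 m and (angle between weight's own z axis and vertical below 0.2 rad or angle between weight's own z axis and vertical above 2.94 rad) and linear speed of weight below 0.02 m/s and contact force between the fingers and weight below 0.1 N), for 0.5 s.
At the end, for the whole second after the job is handed in: At rest: the weight within 0.2 rad of level on the crown, its centre within 12 mm of the crown line and 30 mm of its middle; each post on the floor of the row for its length, within 0.25 rad of square across it, centre within 10 mm of the row's middle line and 63 mm of its centre lengthwise (x of weight in the frame of crown between -0.03 and 0.03 m and y of weight in the frame of crown between -0.012 and 0.012 m and z of weight in the frame of crown between 0.006 and 0.015 m and (angle between weight's own z axis and vertical below 0.2 rad or angle between weight's own z axis and vertical above 2.94 rad) and linear speed of each of weight, post_short1, post_short2, post_short3, post_middle1, post_middle2, post_middle3, post_long1, post_long2, post_long3 below 0.02 m/s and x of post_short1 in the frame of row_short between -0.063 and 0.063 m and y of post_short1 in the frame of row_short between -0.01 and 0.01 m and z of each of post_short1, post_short2, post_short3 in the frame of row_short below 0.0135 m and angle between the x axis of each of post_short1, post_short2, post_short3 and the y axis of row_short, either way round below 0.25 rad and x of post_short2 in the frame of row_short between -0.063 and 0.063 m and y of post_short2 in the frame of row_short between -0.01 and 0.01 m and x of post_short3 in the frame of row_short between -0.063 and 0.063 m and y of post_short3 in the frame of row_short between -0.01 and 0.01 m and x of post_middle1 in the frame of row_middle between -0.063 and 0.063 m and y of post_middle1 in the frame of row_middle between -0.01 and 0.01 m and z of each of post_middle1, post_middle2, post_middle3 in the frame of row_middle below 0.0135 m and angle between the x axis of each of post_middle1, post_middle2, post_middle3 and the y axis of row_middle, either way round below 0.25 rad and x of post_middle2 in the frame of row_middle between -0.063 and 0.063 m and y of post_middle2 in the frame of row_middle between -0.01 and 0.01 m and x of post_middle3 in the frame of row_middle between -0.063 and 0.063 m and y of post_middle3 in the frame of row_middle between -0.01 and 0.01 m and x of post_long1 in the frame of row_long between -0.063 and 0.063 m and y of post_long1 in the frame of row_long between -0.01 and 0.01 m and z of each of post_long1, post_long2, post_long3 in the frame of row_long below 0.0135 m and angle between the x axis of each of post_long1, post_long2, post_long3 and the y axis of row_long, either way round below 0.25 rad and x of post_long2 in the frame of row_long between -0.063 and 0.063 m and y of post_long2 in the frame of row_long between -0.01 and 0.01 m and x of post_long3 in the frame of row_long between -0.063 and 0.063 m and y of post_long3 in the frame of row_long between -0.01 and 0.01 m); the robot touches nothing.
It fails at once if a bystander (tape, glue, jar, offcut, bowl or screwdriver) is pushed more than 30 mm from its place (distance of any of tape, glue, jar, offcut, moss_bowl, driver from where it was at the start of the episode above 0.03 m).
Of post_short1, post_short2, post_short3, post_middle1, post_middle2, post_middle3, post_long1, post_long2, post_long3 only 5 to 7 are there at a start; the rules pass over those that are not, and their reading is None.
At some moment in a run one of post_short1, post_short2, post_short3, post_middle1, post_middle2, post_middle3, post_long1, post_long2, post_long3 may be knocked a few centimetres aside while the robot is not near it.
Once in a run the grip may slacken for a moment while it holds something.
It also fails if it takes over 210 s, if anything falls off the work surface, if the arm or the gripper's body presses on something with over 40 N, if the wrist force passes 120 N, or if a joint passes its speed limit or range.

## Robot

A 6-joint arm with a two-finger parallel gripper is mounted at the origin on the work surface. World frame = base frame: x ahead of the robot, y to its left, z up, the work surface at z = 0. Lengths are in m, angles in degrees, forces in N, time in s.
With the tool pointing down it reaches from about 0.35 to 0.875 m from the base axis. Payload 4.2 kg.
Tool frame: the origin (TCP) lies on the centre line of the jaws, within the pads' length; the fingertips stand r.tip_extent ahead of it and the grasp point (between the pads) lies 11 mm behind it (r.tip_extent is the distance from the TCP to the fingertips, in m); z points along the fingers, y is the line along which they close (so a half turn about z gives the same grasp; the last joint's range is limited). The gripper opens to 87 mm and grips with 3 to 60 N. Pads are 19 mm wide; open, the fingers measure 117 mm over their backs; the gripper's body (75 mm by 190 mm) begins 51 mm behind the grasp point.
Start: joints at [78.988, 22.042, 0.453, 0, -68.411, -14.817], TCP at [0.272, 0.563, 0.231] pointing down, gripper open.
Joint ranges: [-179.83, 179.83], [-69.29, 118.12], [-61.27, 80.66], [-181.25, 117.63], [-171.15, -9.14], [-177.46, 177.46]. Speed limits (degrees/s): [159.86, 159.86, 180, 180, 180, 180].

## Interface

Orientations are given as a 3x3 rotation matrix whose columns are the frame's x, y, z axes.
In Python, from station import r gives the robot as it stands.
- The arm moves only by the shell command python3 -m jog 'ROWS'. ROWS is text: rows parted by semicolons, each of 5 numbers parted by spaces: the opening, from 0 (shut) to 1 (fully open), then the shift along the world's x, y, z in mm, then the turn about the world's z in degrees. In form: hand dx dy dz roll; .... A call has 1 to 5 rows; each row shifts and turns the commanded pose from where the row before left it; what a row does not reach is not made up. A row lasts 1/8 s, in which the tool goes at most 62.5 mm and 10.7 degrees, less where a joint would pass 70% of its speed; a pose out of reach is approached as far as the arm can. A call is refused whole if a number of a shift passes 62.5 or a number of a turn 10.7, either way. A call with a gripper value outside its range is refused whole. The fingers move at their own pace and stop on an object; the grip force is fixed at half the most. Time passes only in rows, so rows that do not move let the fingers close. It gives the time, the measured TCP pose, the force, the opening and the grip force at its end, in the units of the state.
- r.sense(): the state, without advancing time (a new reading comes with each control period).
- r.capture(name): name is "scene" or "top"; returns a dict with "pixels" (420x560x3 uint8, red, green, blue), "fovy" (degrees; the focal length in pixels is half the picture's height over the tangent of half this angle, whatever the lens; pixels are square), "cx", "cy" (the principal point, pixels), "origin" and "orientation" of the camera in the world. Camera axes: x right, y down, z forward; pixel columns grow to the right and rows downward; lengths in m; the calibration is good to about 2 mm. A picture is of the moment at which its call begins. There is no depth.
- r.finish_job(): hands the job in; it is judged then, once.
The state is a dict: "time_s": time; "joints": joint angles; "joint_velocities": joint speeds; "effort": joint torques, N m; "tcp_pos": TCP position; "ee_rot": TCP orientation; "wrist_force": force on the tool from outside, world axes, zero at the start; "moment": the same for the moment, N m; "gripper_width": opening from 0.0 (shut) to 1.0 (fully open); "gripper_force": force on a finger pad.
Only numpy, scipy, OpenCV 4.12 (cv2) and the standard library are available. Lean on these libraries where they do the work, as an engineer would, in place of code of your own. Each camera call takes 0.05 s, during which the arm holds its last target. There are 200 camera calls.

## Working session

There is one attempt and no reset: what is moved stays moved. The work goes in short steps, Python scripts to look and compute and a shell command to move; the robot and the scene stay as the last step left them, time stands still between calls to the robot, and variables do not carry over. Pictures are saved under pics/ and viewed, at most 14 in all, crops included, and the job is handed in when it is done.

```bash
ls; mkdir -p pics
python3 - <<'E'
from station import r
import cv2
for n in ("scene","top"):
    c=r.capture(n); cv2.imwrite(f"pics/{n}0.png",c["pixels"][:,:,::-1]); print(n,c["fovy"],c["cx"],c["cy"],c["origin"],c["orientation"])
print(r.sense(), r.tip_extent)
E
```

```text
pics
scene 44.6495188702053 284.65688790441254 211.83861863285145 [ 1.22864702 -0.11288353  1.00528131] [[ 0.1159603   0.81015271 -0.57463536]
 [ 0.99324662 -0.0967899   0.06397548]
 [-0.00378899 -0.57817324 -0.81590523]]
top 55.9098839591955 283.83528145767525 209.90948048185214 [ 0.39992625 -0.06071882  1.0117016 ] [[-1.85715228e-04 -9.86893349e-01  1.61373737e-01]
 [-9.99548627e-01  5.03115015e-03  2.96180611e-02]
 [-3.00417630e-02 -1.61295397e-01 -9.86448827e-01]]
{'time_s': 0.1, 'joints': array([ 7.89893607e+01,  2.20854968e+01,  3.87791816e-01, -2.45210803e-02,
       -6.84115370e+01, -1.48187864e+01]), 'joint_velocities': array([-0.01987186, -0.08208381,  0.21174357,  0.07967165, -0.08066074,
        0.06626649]), 'effort': array([-9.36290780e-04, -3.91692030e+01,  1.87934929e+01,  4.23199922e+00,
        1.34648752e-02, -7.83294922e-05]), 'tcp_pos': array([0.27204636, 0.56210553, 0.22958134]), 'ee_rot': array([[ 9.00026383e-01, -4.35834762e-01, -7.54769877e-04],
       [-4.35835404e-01, -9.00024598e-01, -1.79549771e-03],
       [ 1.03228863e-04,  1.94495074e-03, -9.99998103e-01]]), 'wrist_force': array([0.77948436, 0.41153141, 0.41274862]), 'moment': array([ 0.00527242, -0.03718698, -0.00916133]), 'gripper_force': 0.0, 'gripper_width': 0.999604357088618} 0.008
```

View pics/scene0.png

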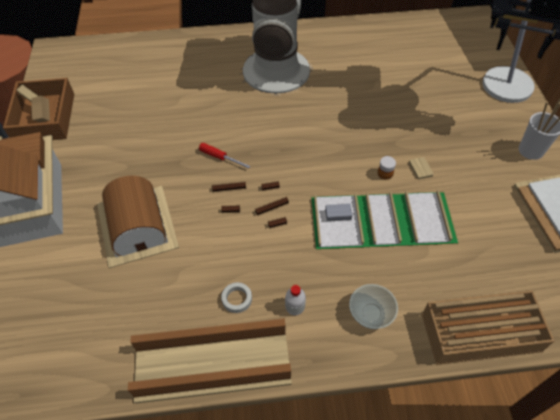

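View pics/top0.png

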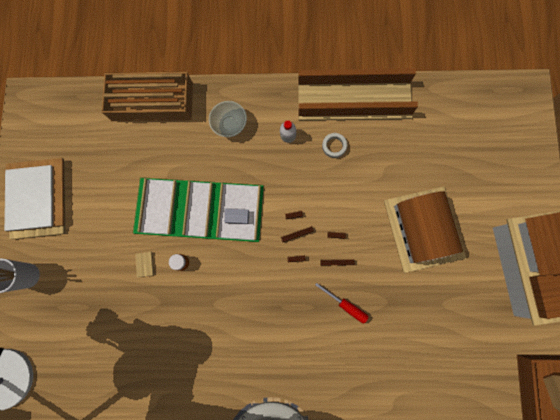

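The top view shows five posts at about (293,214), (297,234), (337,235), (297,258) and (338,262). The racks on the mat are middle at column 158, short at 200 and long at 240, with the weight at (237,216). The roof is at (432,228).

```bash
cat > h.py <<'E'
from station import r
import cv2, numpy as np
def cap(n): return r.capture(n)
def f(c): return 210/np.tan(np.radians(c["fovy"]/2))
def ray(c,p,z):
    p=np.atleast_2d(np.asarray(p,float)); d=np.c_[(p[:,0]-c["cx"])/f(c),(p[:,1]-c["cy"])/f(c),np.ones(len(p))]@np.array(c["orientation"]).T
    o=np.array(c["origin"]); return (o+d*((z-o[2])/d[:,2])[:,None])[:,:2]
def rects(c,mask,z,amin,amax,box=None):
    out=[]
    for k in cv2.findContours(mask.astype(np.uint8),cv2.RETR_EXTERNAL,cv2.CHAIN_APPROX_NONE)[0]:
        n,l,s,cc=(cv2.contourArea(k),)+(0,0,0); x,y,w,h=cv2.boundingRect(k)
        if not amin<n<amax or box and not(box[0]<x and x+w<box[1] and box[2]<y and y+h<box[3]): continue
        m=np.zeros(mask.shape,np.uint8); cv2.drawContours(m,[k],-1,1,-1)
        yy,xx=np.nonzero(m); P=ray(c,np.c_[xx,yy],z)
        (cx,cy),(a,b),t=cv2.minAreaRect((P*1000).astype(np.float32))
        if a<b: a,b,t=b,a,t+90
        out.append(dict(px=(xx.mean().round(1),yy.mean().round(1)),c=(P.mean(0)*1000).round(1),rc=(round(cx,1),round(cy,1)),L=round(a,1),W=round(b,1),ang=round((t+90)%180-90,1)))
    return out
def posts(c,box):
    hsv=cv2.cvtColor(c["pixels"],cv2.COLOR_RGB2HSV); return rects(c,hsv[:,:,2]<75,.014 if 0 else .010,25,400,box)
E
python3 - <<'E'
from h import *
t=cap("top"); s=cap("scene")
for c,b in((t,(265,385,190,285)),(s,(195,305,165,240))):
    for q in posts(c,b): print(q)
h=cv2.cvtColor(t["pixels"],cv2.COLOR_RGB2HSV)
g=(h[:,:,0]>45)&(h[:,:,0]<80)&(h[:,:,1]>120); 
g2=cv2.morphologyEx(g.astype(np.uint8),cv2.MORPH_CLOSE,np.ones((15,15)))
print("mat")
for q in rects(t,g2,.004,2000,20000): print(q)
w=(h[:,:,1]<40)&(h[:,:,2]>150)
print("white")
for q in rects(t,w,.007,200,20000,(125,275,170,250)): print(q)
print("weight")
for q in rects(t,(h[:,:,2]<170)&(h[:,:,1]<70),.026,100,2000,(215,265,195,235)): print(q)
a=t["pixels"][170:280,125:275,::-1]; b=s["pixels"][160:280,90:220,::-1]; b2=s["pixels"][180:260,300:470,::-1]
cv2.imwrite("pics/c1.png",cv2.resize(a,None,fx=5,fy=5,interpolation=cv2.INTER_CUBIC))
aa=cv2.resize(t["pixels"][180:280,380:470,::-1],(400,444),interpolation=cv2.INTER_CUBIC); bb=cv2.resize(b,(400,369)); 
cv2.imwrite("pics/c2.png",np.hstack([aa,np.vstack([bb,np.zeros((75,400,3),np.uint8)])]))
E
```

```text
{'px': (np.float64(337.5), np.float64(262.4)), 'c': array([ 430.2, -165. ]), 'rc': (429.8, -166.1), 'L': 84.9, 'W': 12.4, 'ang': 89.9}
{'px': (np.float64(297.5), np.float64(258.7)), 'c': array([439.4, -65.1]), 'rc': (439.9, -65.0), 'L': 47.8, 'W': 12.5, 'ang': 89.9}
{'px': (np.float64(336.9), np.float64(235.2)), 'c': array([ 498.3, -164.9]), 'rc': (498.4, -165.0), 'L': 45.7, 'W': 12.9, 'ang': 84.6}
{'px': (np.float64(297.7), np.float64(234.4)), 'c': array([500.8, -65.8]), 'rc': (500.9, -66.0), 'L': 85.0, 'W': 15.9, 'ang': -69.8}
{'px': (np.float64(294.2), np.float64(215.2)), 'c': array([549.9, -57.3]), 'rc': (550.1, -57.8), 'L': 44.9, 'W': 14.3, 'ang': -82.0}
{'px': (np.float64(276.7), np.float64(223.0)), 'c': array([557.2, -57.1]), 'rc': (556.9, -57.6), 'L': 43.0, 'W': 13.6, 'ang': -80.0}
{'px': (np.float64(230.6), np.float64(209.5)), 'c': array([ 505.4, -162.7]), 'rc': (505.3, -163.8), 'L': 42.9, 'W': 14.7, 'ang': 83.2}
{'px': (np.float64(271.1), np.float64(206.4)), 'c': array([507.8, -65.2]), 'rc': (507.8, -64.7), 'L': 84.2, 'W': 15.5, 'ang': -70.2}
{'px': (np.float64(269.3), np.float64(186.3)), 'c': array([446.4, -63.5]), 'rc': (445.9, -63.2), 'L': 42.9, 'W': 13.9, 'ang': -84.9}
{'px': (np.float64(228.1), np.float64(187.0)), 'c': array([ 436.4, -164.8]), 'rc': (436.1, -164.2), 'L': 81.3, 'W': 17.1, 'ang': -88.8}
mat
white
{'px': (np.float64(239.5), np.float64(210.3)), 'c': array([564.1,  84.1]), 'rc': (561.3, 85.0), 'L': 139.7, 'W': 84.8, 'ang': -4.5}
{'px': (np.float64(198.4), np.float64(209.0)), 'c': array([568.1, 191.1]), 'rc': (568.6, 191.3), 'L': 140.1, 'W': 42.7, 'ang': -4.0}
{'px': (np.float64(157.9), np.float64(206.4)), 'c': array([575.6, 297.4]), 'rc': (576.1, 296.9), 'L': 139.7, 'W': 63.0, 'ang': -3.9}
weight
```

View pics/c1.png

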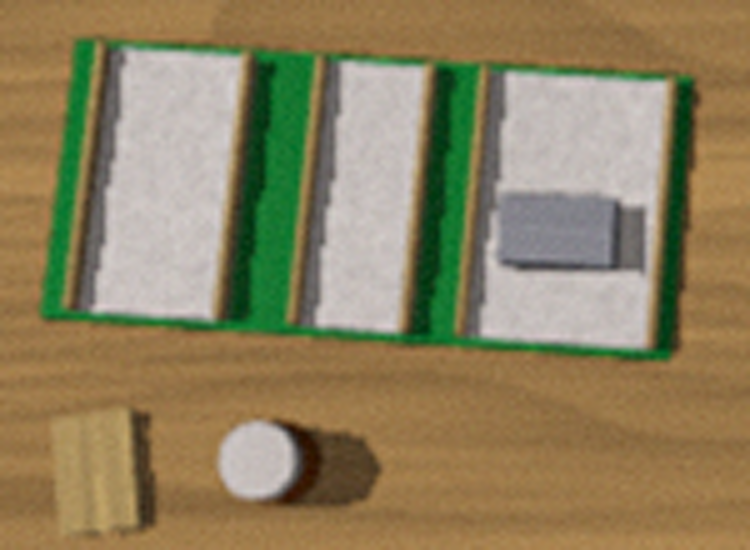

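View pics/c2.png

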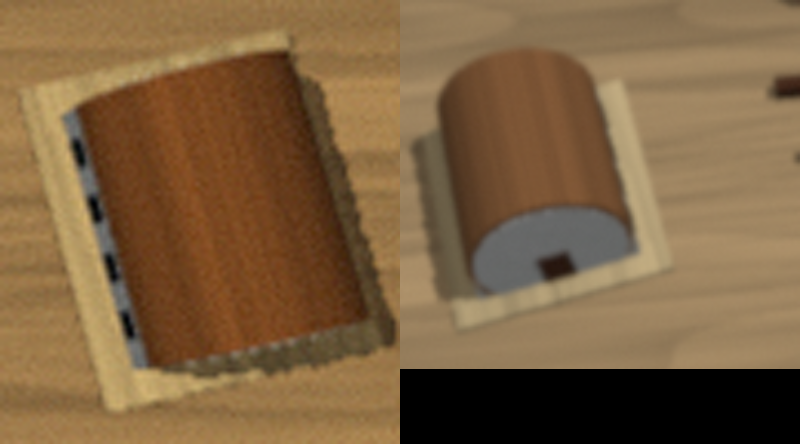

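The roof's plate corners are visible in both views. In the top crop they are at (22,92), (290,35) and (110,408). The weight's silhouette centre is at about pixel (236,215.8). I'll cross-check the racks, weight and hall in both cameras.

Run:
```python
from h import *
t=cap("top"); s=cap("scene")
for n,c,b in(("top",t,(125,275,170,250)),("scene",s,(300,470,185,255))):
    h=cv2.cvtColor(c["pixels"],cv2.COLOR_RGB2HSV); I=c["pixels"].astype(int)
    g=(I[:,:,1]>I[:,:,0]*1.5)&(I[:,:,1]>40); g[:, :b[0]]=0; g[:,b[1]:]=0; g[:b[2]]=0; g[b[3]:]=0
    yy,xx=np.nonzero(g); P=(ray(c,np.c_[xx,yy],.004)*1000).astype(np.float32)
    print(n,"mat",cv2.minAreaRect(P))
    w=(I[:,:,2]>I[:,:,0]+6)&(I[:,:,0]>60); w[:, :b[0]]=0; w[:,b[1]:]=0; w[:b[2]]=0; w[b[3]:]=0
    w=cv2.morphologyEx(w.astype(np.uint8),cv2.MORPH_OPEN,np.ones((3,3)))
    for q in rects(c,w,.018,60,2000): print("weight",q)
    r_=(h[:,:,0]<15)&(h[:,:,1]>110)&(I[:,:,0]>60); r_[:,:(380 if n=="top" else 95)]=0; r_[:,(470 if n=="top" else 175):]=0
    r_=cv2.morphologyEx(r_.astype(np.uint8),cv2.MORPH_OPEN,np.ones((3,3)))
    for q in rects(c,r_,.065,800,8000,(380,470,180,275) if n=="top" else (95,175,165,262)): print("roof",q)
print("racks top L,M,S",ray(t,[(238,210.9),(156.55,205.8),(197.25,208.6)],.019)*1000)
print("plate",ray(t,[(425,229.8)],.004)*1000,ray(s,[(134.8,226.3)],.004)*1000)
top=np.array([(22,92),(290,35),(110,408)])/4.444+[379.5,179.5]; sc=np.array([(58,328),(272,267),(218,80)])/3.077+[89.5,159.5]
print("corners",ray(t,top,.004)*1000,ray(s,sc,.004)*1000)
```

```text
top mat ((568.5358276367188, 192.2924346923828), (327.7210693359375, 148.37588500976562), 85.9593505859375)
roof {'px': (np.float64(429.0), np.float64(226.8)), 'c': array([ 512.7, -378.3]), 'rc': (514.4, -378.1), 'L': 153.3, 'W': 119.3, 'ang': 12.8}
scene mat ((572.0556640625, 192.3043975830078), (326.0126953125, 145.14073181152344), 85.98880767822266)
weight {'px': (np.float64(338.5), np.float64(210.5)), 'c': array([544.6,  91.7]), 'rc': (544.3, 91.5), 'L': 59.2, 'W': 35.7, 'ang': 87.3}
roof {'px': (np.float64(130.4), np.float64(205.1)), 'c': array([ 505.1, -385.9]), 'rc': (507.0, -384.6), 'L': 180.8, 'W': 113.8, 'ang': 12.3}
racks top L,M,S [[560.358765    86.07155243]
 [574.70609207 296.7043533 ]
 [566.85305146 190.98517447]]
plate [[ 511.89602872 -388.2200292 ]] [[ 523.04595926 -389.74006584]]
corners [[ 588.755854   -289.36580497]
 [ 621.42917212 -444.82065988]
 [ 408.00745043 -331.02992846]] [[ 624.34324562 -442.91398506]
 [ 590.51796046 -288.61333562]
 [ 406.7300886  -332.81625195]]
```

```bash
python3 -m jog '1 28 -47 0 -6.7; 1 28 -47 0 -6.7; 1 28 -47 0 -6.7; 1 28 -47 0 -6.7; 1 28 -47 0 -6.7'; python3 -m jog '1 28 -47 0 -6.7; 1 28 -47 -20 -6.7; 1 28 -47 -20 -6.7; 1 28 -48 -20 -6.7; 1 26 -48 -20 -6.7'; python3 -m jog '0.9 0 0 0 0;0.9 0 0 0 0'
```

```text
time_s: 0.92
tcp_pos: [0.4129, 0.326, 0.2308]
ee_rot: [[0.507, -0.862, 0.0], [-0.862, -0.507, 0.0], [-0.0, -0.0, -1.0]]
wrist_force: [0.6, 0.9, -0.0]
gripper_width: 0.997
gripper_force: 0.0
time_s: 1.55
tcp_pos: [0.5512, 0.089, 0.1501]
ee_rot: [[-0.053, -0.999, 0.001], [-0.999, 0.053, 0.0], [-0.0, -0.001, -1.0]]
wrist_force: [0.8, -0.0, 0.4]
gripper_width: 1.0
gripper_force: 0.0
time_s: 1.8
tcp_pos: [0.5504, 0.0904, 0.1506]
ee_rot: [[-0.05, -0.999, 0.0], [-0.999, 0.05, 0.0], [-0.0, -0.0, -1.0]]
wrist_force: [-0.7, 0.8, 0.1]
gripper_width: 0.912
gripper_force: 0.0
```

```bash
python3 -m jog '0.75 0 0 -40 0;0.75 0 0 -40 0;0.75 0 0 -30 0;0.75 0 0 -19 0;0.75 0 0 0 0'; python3 -m jog '0.3 0 0 0 0;0.3 0 0 0 0;0.3 0 0 0 0;0.3 0 0 0 0;0.3 0 0 0 0';python3 -m jog '0.3 0 0 20 0;0.3 0 0 40 0;0.3 0 0 40 0;0.3 0 0 30 0;0.3 0 0 0 0'
```

```text
time_s: 2.42
tcp_pos: [0.5494, 0.0917, 0.021]
ee_rot: [[-0.047, -0.999, -0.002], [-0.999, 0.047, -0.001], [0.001, 0.002, -1.0]]
wrist_force: [-0.5, -0.3, 0.2]
gripper_width: 0.749
gripper_force: 0.0
time_s: 3.05
tcp_pos: [0.5496, 0.0904, 0.0219]
ee_rot: [[-0.05, -0.999, -0.001], [-0.999, 0.05, -0.0], [0.0, 0.001, -1.0]]
wrist_force: [-3.9, 1.9, 5.8]
gripper_width: 0.41
gripper_force: 30.0
time_s: 3.68
tcp_pos: [0.5515, 0.091, 0.153]
ee_rot: [[-0.05, -0.999, 0.005], [-0.999, 0.05, 0.002], [-0.002, -0.005, -1.0]]
wrist_force: [-0.4, -0.5, -3.9]
gripper_width: 0.411
gripper_force: 30.0
```

```bash
python3 -m jog '0.3 -4 -48 10 1.6;0.3 -4 -48 10 1.6;0.3 -4 -48 0 1.6;0.3 -4 -48 0 1.6;0.3 -4 -48 0 1.6'; python3 -m jog '0.3 -3 -48 0 1.6;0.3 -3 -48 0 1.6;0.3 -3 -48 0 1.6;0.3 -4 -47 0 1.6;0.3 -3 -47 0 1.6'; python3 -m jog '0.3 0 0 -30 0;0.3 0 0 0 0;0.3 0 0 0 0'
python3 - <<'E'
from h import *
t=cap("top"); s=cap("scene")
a=cv2.resize(t["pixels"][170:290,370:490,::-1],(400,400),interpolation=cv2.INTER_CUBIC); b=cv2.resize(s["pixels"][130:270,70:210,::-1],(400,400),interpolation=cv2.INTER_CUBIC)
cv2.imwrite("pics/c3.png",np.hstack([a,b]))
E
```

```text
time_s: 4.3
tcp_pos: [0.5286, -0.1507, 0.1685]
ee_rot: [[0.09, -0.996, -0.004], [-0.996, -0.09, 0.001], [-0.001, 0.004, -1.0]]
wrist_force: [0.6, -0.0, -4.0]
gripper_width: 0.408
gripper_force: 30.0
time_s: 4.92
tcp_pos: [0.5129, -0.3882, 0.1678]
ee_rot: [[0.228, -0.974, -0.004], [-0.974, -0.228, 0.003], [-0.004, 0.003, -1.0]]
wrist_force: [0.7, -0.1, -4.3]
gripper_width: 0.409
gripper_force: 30.0
time_s: 5.3
tcp_pos: [0.5142, -0.3871, 0.1406]
ee_rot: [[0.229, -0.974, -0.002], [-0.974, -0.229, 0.0], [-0.001, 0.002, -1.0]]
wrist_force: [0.6, -0.3, -4.2]
gripper_width: 0.405
gripper_force: 30.0
```

View pics/c3.png

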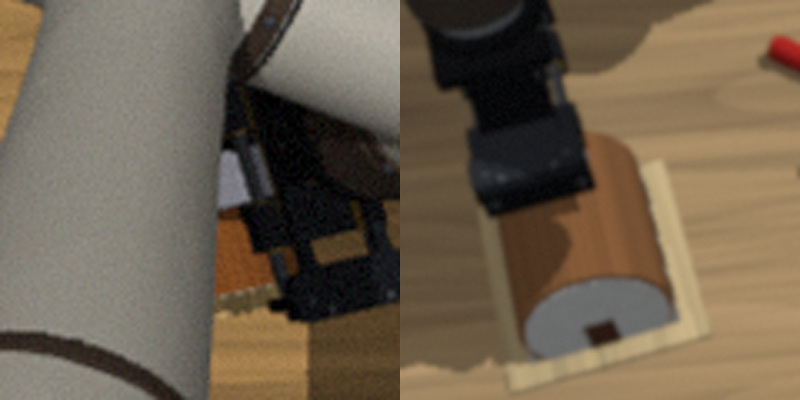

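The arm hides the weight in both views. I'll lower it by the known grasp offset and watch the wrist force.

```bash
python3 -m jog '0.3 0 0 -15 0;0.3 0 0 -10 0;0.3 0 0 -4 0;0.3 0 0 0 0;0.3 0 0 0 0'; python3 -m jog '0.3 0 0 -1 0;0.3 0 0 0 0;0.3 0 0 0 0'; python3 -m jog '0.3 0 0 -1 0;0.3 0 0 0 0;0.3 0 0 0 0'
```

```text
time_s: 6.02
tcp_pos: [0.5142, -0.3872, 0.1149]
ee_rot: [[0.229, -0.973, -0.0], [-0.973, -0.229, -0.001], [0.001, 0.0, -1.0]]
wrist_force: [-2.9, 4.2, 7.0]
gripper_width: 0.411
gripper_force: 30.0
time_s: 6.4
tcp_pos: [0.5142, -0.3872, 0.1149]
ee_rot: [[0.229, -0.973, 0.0], [-0.973, -0.229, -0.001], [0.001, 0.0, -1.0]]
wrist_force: [-3.8, 5.3, 10.6]
gripper_width: 0.408
gripper_force: 30.0
time_s: 6.78
tcp_pos: [0.5142, -0.3872, 0.1149]
ee_rot: [[0.23, -0.973, 0.0], [-0.973, -0.23, -0.001], [0.002, 0.0, -1.0]]
wrist_force: [-4.6, 6.8, 15.7]
gripper_width: 0.407
gripper_force: 30.0
```

```bash
python3 -m jog '0.3 0 0 2 0;0.3 0 0 0 0;0.3 0 0 0 0';  python3 -m jog '0.44 0 0 0 0;0.44 0 0 0 0;0.44 0 0 0 0';python3 -m jog '0.5 0 0 0 0;0.5 0 0 0 0;0.7 0 0 0 0;0.75 0 0 0 0;0.75 0 0 0 0'; python3 -m jog '0.75 0 0 40 0;0.75 0 0 50 0;0.75 0 40 30 0;0.75 0 60 0 0;0.75 0 60 0 0';python3 -m jog '0.75 0 60 0 0;0.75 0 60 0 0;0.75 0 40 0 0;0.75 0 0 0 0'
python3 - <<'E'
from h import *
t=cap("top"); s=cap("scene")
a=cv2.resize(t["pixels"][170:290,370:490,::-1],(400,400),interpolation=cv2.INTER_CUBIC); b=cv2.resize(s["pixels"][130:270,70:210,::-1],(400,400),interpolation=cv2.INTER_CUBIC)
cv2.imwrite("pics/c4.png",np.hstack([a,b]))
E
```

```text
time_s: 7.15
tcp_pos: [0.5144, -0.3873, 0.1149]
ee_rot: [[0.229, -0.973, 0.0], [-0.973, -0.229, -0.001], [0.001, -0.0, -1.0]]
wrist_force: [-2.7, 4.7, 9.1]
gripper_width: 0.407
gripper_force: 30.0
time_s: 7.52
tcp_pos: [0.5144, -0.3876, 0.1122]
ee_rot: [[0.228, -0.974, -0.0], [-0.974, -0.228, -0.0], [0.0, 0.0, -1.0]]
wrist_force: [-0.3, -0.4, -0.2]
gripper_width: 0.442
gripper_force: 0.0
time_s: 8.15
tcp_pos: [0.5143, -0.3874, 0.1126]
ee_rot: [[0.228, -0.974, 0.0], [-0.974, -0.228, -0.0], [0.0, -0.0, -1.0]]
wrist_force: [0.3, -0.2, 0.1]
gripper_width: 0.72
gripper_force: 0.0
time_s: 8.78
tcp_pos: [0.5142, -0.2261, 0.2331]
ee_rot: [[0.227, -0.974, 0.002], [-0.974, -0.227, -0.0], [0.0, -0.001, -1.0]]
wrist_force: [1.3, 0.2, 0.2]
gripper_width: 0.752
gripper_force: 0.0
time_s: 9.28
tcp_pos: [0.5143, -0.0651, 0.233]
ee_rot: [[0.232, -0.973, 0.001], [-0.973, -0.232, 0.0], [-0.0, -0.001, -1.0]]
wrist_force: [-0.0, 0.2, -0.4]
gripper_width: 0.752
gripper_force: 0.0
```

View pics/c4.png

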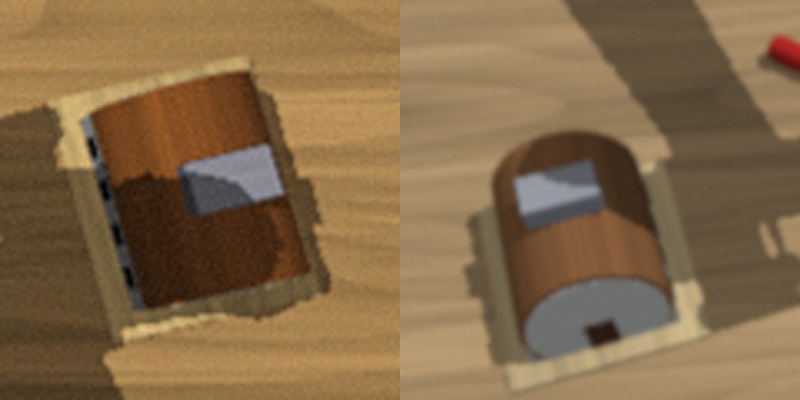

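Run:
```python
from h import *
t=cap("top"); s=cap("scene")
def proj(c,p):
    q=np.array(c["orientation"]).T@(np.array(p)-c["origin"]); return q[:2]/q[2]*f(c)+[c["cx"],c["cy"]]
for n,c,o,k,b in(("top",t,(370,170),.3,[]),("scene",s,(70,130),.35,[])):
    # crown line ends + silhouette lines of roof (z=.035 eaves) in crop px
    a=np.radians(13.1); ux=np.array([np.cos(a),np.sin(a)]); uy=np.array([-ux[1],ux[0]]); C=np.array([.515,-.388])
    for x in(-.075,0,.075):
        print(n,x,[((proj(c,[*(C+x*ux+60e-3*np.cos(th)*uy),.035+.06*np.sin(th)])-o)/k).round().tolist() for th in np.radians([0,30,60,90,120,150,180])])
    I=c["pixels"].astype(int); w=(I[:,:,2]>I[:,:,0]+4)&(I[:,:,0]>40)
    w=cv2.morphologyEx(w.astype(np.uint8),cv2.MORPH_OPEN,np.ones((3,3)))
    bx=(410,470,200,250) if n=="top" else (100,160,175,218)
    for z in(.117,.106):
        for q in rects(c,w,z,60,1000,bx): print("weight",z,q)
```

```text
top -0.075 [[146.0, 309.0], [169.0, 305.0], [210.0, 297.0], [257.0, 286.0], [295.0, 277.0], [312.0, 271.0], [306.0, 271.0]]
top 0 [[117.0, 209.0], [140.0, 202.0], [179.0, 191.0], [225.0, 180.0], [263.0, 172.0], [281.0, 169.0], [275.0, 172.0]]
top 0.075 [[89.0, 112.0], [111.0, 102.0], [149.0, 89.0], [194.0, 77.0], [231.0, 70.0], [250.0, 69.0], [246.0, 75.0]]
weight 0.117 {'px': (np.float64(446.3), np.float64(221.4)), 'c': array([ 518.3, -400.1]), 'rc': (517.3, -398.9), 'L': 32.6, 'W': 28.4, 'ang': 12.7}
weight 0.106 {'px': (np.float64(446.3), np.float64(221.4)), 'c': array([ 519.7, -404.2]), 'rc': (518.7, -403.0), 'L': 33.0, 'W': 28.8, 'ang': 12.7}
scene -0.075 [[234.0, 157.0], [216.0, 137.0], [183.0, 128.0], [144.0, 131.0], [109.0, 147.0], [90.0, 171.0], [91.0, 196.0]]
scene 0 [[252.0, 225.0], [234.0, 206.0], [200.0, 197.0], [160.0, 201.0], [124.0, 218.0], [103.0, 242.0], [104.0, 266.0]]
scene 0.075 [[271.0, 297.0], [253.0, 279.0], [219.0, 272.0], [176.0, 277.0], [139.0, 294.0], [118.0, 318.0], [118.0, 342.0]]
weight 0.117 {'px': (np.float64(124.8), np.float64(197.4)), 'c': array([ 523.6, -384. ]), 'rc': (523.2, -383.4), 'L': 58.3, 'W': 45.8, 'ang': -78.4}
weight 0.106 {'px': (np.float64(124.8), np.float64(197.4)), 'c': array([ 514.8, -387.3]), 'rc': (514.4, -386.7), 'L': 59.1, 'W': 46.4, 'ang': -78.4}
```

The weight sits within about 3 mm of the crown middle in both views. I'll start on the posts with the one at (552,-57).

```bash
python3 -m jog '0.42 19 4 -50 -4;0.42 19 4 -60 0;0.42 0 0 -50 0;0.42 0 0 -30 0;0.42 0 0 0 0'; python3 -m jog '0.42 0 0 0 0; 0.42 0 0 -16 0;0.42 0 0 -15 0;0.42 0 0 0 0'; python3 -m jog '0.05 0 0 0 0;0.05 0 0 0 0;0.05 0 0 0 0;0.05 0 0 0 0';python3 -m jog '0.05 0 0 20 0;0.05 0 0 40 0;0.05 0 0 30 0;0.05 0 0 0 0'
```

```text
time_s: 10.1
tcp_pos: [0.5502, -0.061, 0.0405]
ee_rot: [[0.157, -0.988, -0.006], [-0.988, -0.157, -0.001], [0.0, 0.006, -1.0]]
wrist_force: [-0.3, 0.0, 0.9]
gripper_width: 0.426
gripper_force: 0.0
time_s: 10.6
tcp_pos: [0.5509, -0.0596, 0.0107]
ee_rot: [[0.159, -0.987, -0.003], [-0.987, -0.159, -0.0], [-0.0, 0.003, -1.0]]
wrist_force: [-0.4, -1.0, 0.9]
gripper_width: 0.421
gripper_force: 0.0
time_s: 11.1
tcp_pos: [0.5523, -0.0594, 0.0125]
ee_rot: [[0.159, -0.987, 0.001], [-0.987, -0.159, 0.0], [0.0, -0.001, -1.0]]
wrist_force: [-0.7, 0.2, 1.4]
gripper_width: 0.155
gripper_force: 30.0
time_s: 11.6
tcp_pos: [0.5538, -0.0592, 0.1048]
ee_rot: [[0.16, -0.987, 0.006], [-0.987, -0.16, 0.001], [0.0, -0.006, -1.0]]
wrist_force: [-1.0, 0.2, -0.9]
gripper_width: 0.158
gripper_force: 30.0
```

```bash
python3 -m jog '0.05 12 49 0 -2.6;0.05 12 49 0 -2.6;0.05 12 49 0 -2.6;0.05 12 49 0 -2.6;0.05 13 49 0 -2.8'; python3 -m jog '0.05 0 0 0 0; 0.05 0 0 -35 0;0.05 0 0 -25 0;0.05 0 0 0 0;0.05 0 0 0 0'
```

```text
time_s: 12.22
tcp_pos: [0.6125, 0.1868, 0.1006]
ee_rot: [[-0.072, -0.997, -0.002], [-0.997, 0.072, -0.001], [0.001, 0.002, -1.0]]
wrist_force: [0.9, -0.8, 0.4]
gripper_width: 0.156
gripper_force: 30.0
time_s: 12.85
tcp_pos: [0.6135, 0.1851, 0.0427]
ee_rot: [[-0.07, -0.998, 0.001], [-0.998, 0.07, -0.0], [-0.0, -0.001, -1.0]]
wrist_force: [0.4, -0.1, 1.3]
gripper_width: 0.158
gripper_force: 30.0
```

```bash
python3 -m jog '0.05 0 0 -12 0;0.05 0 0 -10 0;0.05 0 0 0 0'; python3 -m jog '0.25 0 0 0 0;0.42 0 0 0 0;0.42 0 0 0 0;0.42 0 0 0 0'; python3 -m jog '0.42 0 0 30 0;0.42 0 0 50 0;0.42 0 -50 30 0;0.42 -20 -60 0 0;0.42 -30 -60 0 0'; python3 -m jog '0.42 -20 -60 0 2.5;0.42 -20 -40 0 5;0.42 -20 0 0 5;0.42 0 0 0 0'
python3 - <<'E'
from h import *
t=cap("top"); s=cap("scene")
for q in posts(t,(130,400,170,300)): print(q)
for q in posts(s,(150,470,160,255)): print(q)
a=cv2.resize(t["pixels"][170:280,125:275,::-1],(600,440),interpolation=cv2.INTER_CUBIC)
cv2.imwrite("pics/c5.png",a)
E
```

```text
time_s: 13.22
tcp_pos: [0.6129, 0.1854, 0.0196]
ee_rot: [[-0.07, -0.998, -0.001], [-0.998, 0.07, -0.0], [0.0, 0.001, -1.0]]
wrist_force: [-0.3, 0.3, 0.5]
gripper_width: 0.158
gripper_force: 30.0
time_s: 13.72
tcp_pos: [0.6131, 0.1855, 0.0201]
ee_rot: [[-0.07, -0.998, 0.0], [-0.998, 0.07, 0.0], [-0.0, -0.0, -1.0]]
wrist_force: [0.2, 0.7, -0.1]
gripper_width: 0.407
gripper_force: 0.0
time_s: 14.35
tcp_pos: [0.5652, 0.0189, 0.1306]
ee_rot: [[-0.07, -0.998, 0.002], [-0.998, 0.07, 0.0], [-0.001, -0.002, -1.0]]
wrist_force: [-0.0, -2.0, 0.0]
gripper_width: 0.42
gripper_force: 0.0
time_s: 14.85
tcp_pos: [0.5045, -0.0796, 0.1304]
ee_rot: [[0.145, -0.989, -0.0], [-0.989, -0.145, 0.0], [-0.0, 0.0, -1.0]]
wrist_force: [1.4, -0.6, 1.5]
gripper_width: 0.419
gripper_force: 0.0
{'px': (np.float64(337.5), np.float64(234.9)), 'c': array([ 499.1, -166.5]), 'rc': (497.8, -163.9), 'L': 42.9, 'W': 17.8, 'ang': 89.0}
{'px': (np.float64(158.6), np.float64(233.6)), 'c': array([504., 291.]), 'rc': (499.2, 287.9), 'L': 107.6, 'W': 15.3, 'ang': 21.0}
{'px': (np.float64(197.4), np.float64(191.5)), 'c': array([6
[... 169 characters left out ...]
'L': 37.7, 'W': 11.2, 'ang': -2.7}
{'px': (np.float64(385.5), np.float64(233.0)), 'c': array([615.1, 190.1]), 'rc': (615.2, 191.1), 'L': 41.6, 'W': 8.3, 'ang': 79.1}
{'px': (np.float64(228.8), np.float64(209.6)), 'c': array([ 505.4, -166.8]), 'rc': (503.7, -164.7), 'L': 40.6, 'W': 17.7, 'ang': 83.2}
{'px': (np.float64(271.0), np.float64(206.6)), 'c': array([508.5, -65.7]), 'rc': (508.0, -65.3), 'L': 82.9, 'W': 13.4, 'ang': -70.4}
{'px': (np.float64(228.1), np.float64(186.6)), 'c': array([ 435.1, -164.8]), 'rc': (435.0, -164.9), 'L': 83.8, 'W': 24.5, 'ang': -89.5}
{'px': (np.float64(382.1), np.float64(173.9)), 'c': array([440.5, 222. ]), 'rc': (439.4, 222.6), 'L': 31.6, 'W': 21.7, 'ang': 4.3}
```

View pics/c5.png

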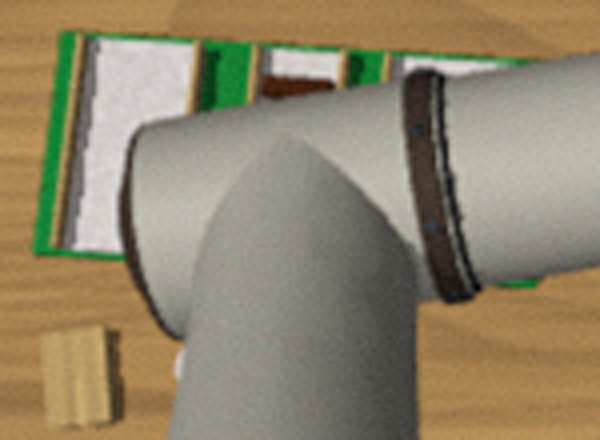

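```bash
python3 -m jog '0.5 -1 7 0 6;0.5 -1 7 -30 6;0.5 0 0 -35 0;0.5 0 0 -20 0;0.5 0 0 0 0'; python3 -m jog '0.5 0 0 -18 0;0.5 0 0 -15 0;0.5 0 0 0 0'; python3 -m jog '0.05 0 0 0 0;0.05 0 0 0 0;0.05 0 0 0 0;0.05 0 0 0 0';python3 -m jog '0.05 0 0 20 0;0.05 0 0 40 0;0.05 0 0 30 0;0.05 0 0 0 0;0.05 0 0 0 0'
```

```text
time_s: 15.58
tcp_pos: [0.5035, -0.0645, 0.0436]
ee_rot: [[0.35, -0.937, -0.003], [-0.937, -0.35, -0.001], [-0.001, 0.003, -1.0]]
wrist_force: [-0.6, -0.1, 0.6]
gripper_width: 0.499
gripper_force: 0.0
time_s: 15.95
tcp_pos: [0.5034, -0.0649, 0.0115]
ee_rot: [[0.35, -0.937, -0.002], [-0.937, -0.35, -0.0], [-0.0, 0.002, -1.0]]
wrist_force: [0.5, 0.2, 0.5]
gripper_width: 0.498
gripper_force: 0.0
time_s: 16.45
tcp_pos: [0.5037, -0.0649, 0.0124]
ee_rot: [[0.35, -0.937, 0.0], [-0.937, -0.35, 0.0], [0.0, -0.0, -1.0]]
wrist_force: [-0.3, 0.1, 1.2]
gripper_width: 0.153
gripper_force: 30.0
time_s: 17.08
tcp_pos: [0.5029, -0.065, 0.1015]
ee_rot: [[0.349, -0.937, -0.001], [-0.937, -0.349, 0.0], [-0.001, 0.001, -1.0]]
wrist_force: [-0.0, 0.4, -0.5]
gripper_width: 0.158
gripper_force: 30.0
```

```bash
python3 -m jog '0.05 22 37 0 -6;0.05 22 37 0 -6;0.05 22 37 0 -6;0.05 23 38 0 -6.5;0.05 0 0 0 0'; python3 -m jog '0.05 0 0 -35 0;0.05 0 0 -25 0;0.05 0 0 0 0;0.05 0 0 -12 0;0.05 0 0 -8 0'; python3 -m jog '0.05 0 0 0 0;0.05 0 0 0 0'
```

```text
time_s: 17.7
tcp_pos: [0.5933, 0.0862, 0.1]
ee_rot: [[-0.067, -0.998, -0.002], [-0.998, 0.067, -0.001], [0.001, 0.002, -1.0]]
wrist_force: [-0.5, 0.7, -0.5]
gripper_width: 0.158
gripper_force: 30.0
time_s: 18.32
tcp_pos: [0.5928, 0.0839, 0.0221]
ee_rot: [[-0.07, -0.998, 0.001], [-0.998, 0.07, 0.0], [-0.0, -0.001, -1.0]]
wrist_force: [-0.7, 0.1, -1.0]
gripper_width: 0.156
gripper_force: 30.0
time_s: 18.58
tcp_pos: [0.5929, 0.0841, 0.0225]
ee_rot: [[-0.07, -0.998, 0.001], [-0.998, 0.07, 0.0], [-0.0, -0.001, -1.0]]
wrist_force: [-1.1, 0.2, -0.1]
gripper_width: 0.156
gripper_force: 30.0
```

```bash
python3 -m jog '0.05 0 0 -2 0;0.3 0 0 0 0;0.45 0 0 0 0;0.45 0 0 0 0;0.45 0 0 30 0'; python3 -m jog '0.5 0 0 50 0;0.5 -30 -30 20 0;0.5 -40 -40 0 3;0.5 -40 -40 0 3;0.5 -41 -39 0 0';python3 -m jog '0.5 0 0 0 0;0.5 0 0 -35 0;0.5 0 0 -40 0;0.5 0 0 0 0;0.5 0 0 0 0'
```

```text
time_s: 19.2
tcp_pos: [0.5908, 0.0834, 0.0481]
ee_rot: [[-0.071, -0.997, -0.006], [-0.997, 0.071, -0.002], [0.002, 0.005, -1.0]]
wrist_force: [0.6, 0.8, 0.1]
gripper_width: 0.435
gripper_force: 0.0
time_s: 19.82
tcp_pos: [0.4403, -0.066, 0.1204]
ee_rot: [[0.035, -0.999, 0.001], [-0.999, -0.035, 0.0], [-0.0, -0.001, -1.0]]
wrist_force: [0.6, -0.8, -0.2]
gripper_width: 0.503
gripper_force: 0.0
time_s: 20.45
tcp_pos: [0.443, -0.0646, 0.0461]
ee_rot: [[0.035, -0.999, 0.002], [-0.999, -0.035, -0.0], [0.0, -0.002, -1.0]]
wrist_force: [0.1, 0.4, -0.0]
gripper_width: 0.505
gripper_force: 0.0
```

```bash
python3 -m jog '0.5 -1 0 -19 0;0.5 0 0 -15 0;0.5 0 0 0 0'; python3 -m jog '0.05 0 0 0 0;0.05 0 0 0 0;0.05 0 0 0 0;0.05 0 0 0 0';python3 -m jog '0.05 0 0 20 0;0.05 0 0 40 0;0.05 0 0 30 0;0.05 0 0 0 0;0.05 0 0 0 0'
```

```text
time_s: 20.82
tcp_pos: [0.4414, -0.0648, 0.0119]
ee_rot: [[0.035, -0.999, 0.001], [-0.999, -0.035, 0.0], [-0.0, -0.001, -1.0]]
wrist_force: [-0.1, 0.6, 1.8]
gripper_width: 0.5
gripper_force: 0.0
time_s: 21.32
tcp_pos: [0.4408, -0.0649, 0.0114]
ee_rot: [[0.034, -0.999, 0.001], [-0.999, -0.034, 0.0], [-0.0, -0.001, -1.0]]
wrist_force: [-0.6, 0.3, 2.6]
gripper_width: 0.159
gripper_force: 30.0
time_s: 21.95
tcp_pos: [0.4399, -0.065, 0.1005]
ee_rot: [[0.034, -0.999, -0.001], [-0.999, -0.034, 0.0], [-0.0, 0.001, -1.0]]
wrist_force: [-0.6, -0.6, -0.9]
gripper_width: 0.159
gripper_force: 30.0
```

```bash
python3 -m jog '0.05 26 51 0 -1.2;0.05 26 51 0 -1.2;0.05 26 51 0 -1.2;0.05 25 51 0 -1.2;0.05 25 52 0 -1.2'; python3 -m jog '0.05 0 0 0 0;0.05 0 0 -35 0;0.05 0 0 -25 0;0.05 0 0 -8 0;0.05 0 0 0 0'; python3 -m jog '0.05 0 0 -12 0;0.05 0 0 0 0;0.05 0 0 0 0'
```

```text
time_s: 22.58
tcp_pos: [0.5683, 0.1923, 0.099]
ee_rot: [[-0.071, -0.997, -0.003], [-0.997, 0.071, -0.002], [0.002, 0.003, -1.0]]
wrist_force: [1.2, -0.8, 0.0]
gripper_width: 0.156
gripper_force: 30.0
time_s: 23.2
tcp_pos: [0.5681, 0.1903, 0.0323]
ee_rot: [[-0.071, -0.998, -0.002], [-0.998, 0.071, -0.001], [0.001, 0.002, -1.0]]
wrist_force: [-0.2, 0.4, 0.5]
gripper_width: 0.154
gripper_force: 30.0
time_s: 23.58
tcp_pos: [0.5688, 0.1911, 0.0214]
ee_rot: [[-0.07, -0.998, 0.001], [-0.998, 0.07, 0.0], [-0.0, -0.001, -1.0]]
wrist_force: [-0.1, -0.2, -0.8]
gripper_width: 0.154
gripper_force: 30.0
```

```bash
python3 -m jog '0.05 0 0 -2 0;0.3 0 0 0 0;0.42 0 0 0 0;0.42 0 0 0 0;0.42 0 0 30 0'; python3 -m jog '0.5 0 0 50 0;0.5 0 0 20 0;0.5 0 0 0 0'
python3 - <<'E'
from h import *
t=cap("top"); s=cap("scene")
for q in posts(t,(265,400,170,300)): print(q)
for q in posts(s,(150,470,160,255)): print(q)
E
```

```text
time_s: 24.2
tcp_pos: [0.5669, 0.1901, 0.0471]
ee_rot: [[-0.071, -0.997, -0.005], [-0.997, 0.071, -0.003], [0.003, 0.005, -1.0]]
wrist_force: [0.6, 1.0, -0.3]
gripper_width: 0.41
gripper_force: 0.0
time_s: 24.58
tcp_pos: [0.5695, 0.1916, 0.121]
ee_rot: [[-0.07, -0.998, 0.004], [-0.998, 0.07, 0.002], [-0.003, -0.004, -1.0]]
wrist_force: [0.6, 0.8, -1.7]
gripper_width: 0.499
gripper_force: 0.0
{'px': (np.float64(337.7), np.float64(262.3)), 'c': array([ 430.2, -165.4]), 'rc': (429.8, -164.9), 'L': 82.4, 'W': 12.4, 'ang': 89.9}
{'px': (np.float64(336.3), np.float64(235.2)), 'c': array([ 498.3, -163.3]), 'rc': (498.5, -162.4), 'L': 46.7, 'W': 13.7, 'ang': 79.7}
{'px': (np.float64(385.7), np.float64(233.0)), 'c': array([615.2, 190.5]), 'rc': (615.2, 191.1), 'L': 41.6, 'W': 8.3, 'ang': 79.1}
{'px': (np.float64(338.7), np.float64(229.2)), 'c': array([591.7,  84.3]), 'rc': (591.3, 85.9), 'L': 82.1, 'W': 19.1, 'ang': 86.6}
{'px': (np.float64(383.4), np.float64(217.2)), 'c': array([570.9, 195.4]), 'rc': (571.8, 196.5), 'L': 42.8, 'W': 8.6, 'ang': 83.2}
{'px': (np.float64(231.4), np.float64(210.2)), 'c': array([ 507.9, -160.8]), 'rc': (508.4, -162.9), 'L': 41.0, 'W': 8.8, 'ang': 83.2}
{'px': (np.float64(228.1), np.float64(187.3)), 'c': array([ 437.4, -165. ]), 'rc': (436.9, -165.1), 'L': 79.4, 'W': 13.8, 'ang': -89.6}
```

```bash
python3 -m jog '0.5 -10 -51 0 -0.5;0.5 -10 -51 0 -0.5;0.5 -10 -51 0 -0.5;0.5 -10 -51 0 -0.5;0.5 -10 -51 0 -0.5'; python3 -m jog '0.5 -10 -51 0 -0.5;0.5 -8 -48 0 0;0.5 0 0 -35 0;0.5 0 0 -40 0;0.5 0 0 0 0'; python3 -m jog '0.5 0 0 -18 0;0.5 0 0 -16 0;0.5 0 0 0 0;0.5 0 0 0 0'; python3 -m jog '0.05 0 0 0 0;0.05 0 0 0 0;0.05 0 0 0 0;0.05 0 0 0 0';python3 -m jog '0.05 0 0 20 0;0.05 0 0 40 0;0.05 0 0 30 0;0.05 0 0 0 0;0.05 0 0 0 0'
```

```text
time_s: 25.3
tcp_pos: [0.5171, -0.0656, 0.1174]
ee_rot: [[-0.114, -0.993, -0.003], [-0.994, 0.114, -0.0], [0.001, 0.003, -1.0]]
wrist_force: [1.3, -0.8, 0.3]
gripper_width: 0.502
gripper_force: 0.0
time_s: 25.92
tcp_pos: [0.497, -0.163, 0.0402]
ee_rot: [[-0.124, -0.992, -0.01], [-0.992, 0.124, 0.001], [0.001, 0.01, -1.0]]
wrist_force: [-0.5, -0.2, -0.6]
gripper_width: 0.501
gripper_force: 0.0
time_s: 26.42
tcp_pos: [0.5015, -0.1629, 0.0111]
ee_rot: [[-0.122, -0.993, 0.002], [-0.993, 0.122, -0.0], [0.0, -0.002, -1.0]]
wrist_force: [-0.2, 0.8, 0.0]
gripper_width: 0.499
gripper_force: 0.0
time_s: 26.92
tcp_pos: [0.5006, -0.163, 0.0102]
ee_rot: [[-0.122, -0.992, 0.0], [-0.992, 0.122, -0.0], [0.0, -0.0, -1.0]]
wrist_force: [0.8, -0.6, 1.0]
gripper_width: 0.158
gripper_force: 30.0
time_s: 27.55
tcp_pos: [0.4999, -0.1628, 0.0994]
ee_rot: [[-0.123, -0.992, -0.001], [-0.992, 0.123, 0.0], [-0.0, 0.001, -1.0]]
wrist_force: [-0.2, -0.5, -0.2]
gripper_width: 0.158
gripper_force: 30.0
```

```bash
python3 -m jog '0.05 3 51 0 0.5;0.05 3 51 0 0.5;0.05 3 51 0 0.5;0.05 3 51 0 0.5;0.05 3 51 0 0.5'; python3 -m jog '0.05 4 51 0 0.5;0.05 4 51 0 0;0.05 0 0 -35 0;0.05 0 0 -25 0;0.05 0 0 0 0';python3 -m jog '0.05 0 0 -10 0;0.05 0 0 0 0;0.05 0 0 -10 0;0.05 0 0 0 0;0.05 0 0 0 0'
```

```text
time_s: 28.18
tcp_pos: [0.5146, 0.0933, 0.0986]
ee_rot: [[-0.079, -0.997, -0.003], [-0.997, 0.079, -0.001], [0.002, 0.003, -1.0]]
wrist_force: [1.3, -0.4, 0.1]
gripper_width: 0.161
gripper_force: 30.0
time_s: 28.8
tcp_pos: [0.5214, 0.1927, 0.0368]
ee_rot: [[-0.07, -0.998, -0.007], [-0.998, 0.07, -0.005], [0.005, 0.006, -1.0]]
wrist_force: [1.4, -0.2, -0.5]
gripper_width: 0.156
gripper_force: 30.0
time_s: 29.42
tcp_pos: [0.5237, 0.194, 0.0202]
ee_rot: [[-0.07, -0.998, 0.0], [-0.998, 0.07, 0.0], [-0.0, -0.0, -1.0]]
wrist_force: [0.1, -0.2, 0.2]
gripper_width: 0.16
gripper_force: 30.0
```

```bash
python3 -m jog '0.05 0 0 -1 0;0.3 0 0 0 0;0.42 0 0 0 0;0.42 0 0 0 0;0.42 0 0 30 0'; python3 -m jog '0.5 0 0 50 0;0.5 0 0 20 0;0.5 -13 -51 0 0.5;0.5 -13 -51 0 0.5;0.5 -13 -51 0 0.5'; python3 -m jog '0.5 -13 -51 0 0.5;0.5 -13 -51 0 0.5;0.5 -13 -51 0 0.5;0.5 -14 -52 0 1;0.5 0 0 0 0';  python3 -m jog '0.5 0 0 -35 0;0.5 0 0 -40 0;0.5 0 0 -15 0;0.5 0 0 0 0;0.5 0 0 0 0'
```

```text
time_s: 30.05
tcp_pos: [0.522, 0.193, 0.0474]
ee_rot: [[-0.071, -0.997, -0.005], [-0.997, 0.071, -0.003], [0.004, 0.005, -1.0]]
wrist_force: [-0.4, 0.3, 0.2]
gripper_width: 0.407
gripper_force: 0.0
time_s: 30.68
tcp_pos: [0.484, 0.0397, 0.1193]
ee_rot: [[-0.043, -0.999, 0.001], [-0.999, 0.043, 0.0], [-0.0, -0.001, -1.0]]
wrist_force: [0.6, -0.6, -0.2]
gripper_width: 0.495
gripper_force: 0.0
time_s: 31.3
tcp_pos: [0.4302, -0.1665, 0.119]
ee_rot: [[-0.006, -1.0, -0.0], [-1.0, 0.006, 0.0], [-0.0, 0.0, -1.0]]
wrist_force: [1.1, -0.2, 0.7]
gripper_width: 0.499
gripper_force: 0.0
time_s: 31.92
tcp_pos: [0.4325, -0.1636, 0.0298]
ee_rot: [[0.001, -1.0, 0.002], [-1.0, -0.001, -0.0], [0.0, -0.002, -1.0]]
wrist_force: [0.9, -0.3, 0.0]
gripper_width: 0.505
gripper_force: 0.0
```

```bash
python3 -m jog '0.5 0 -1 -18 0;0.5 0 0 0 0;0.5 0 0 0 0'; python3 -m jog '0.05 0 0 0 0;0.05 0 0 0 0;0.05 0 0 0 0;0.05 0 0 0 0';python3 -m jog '0.05 0 0 20 0;0.05 0 0 40 0;0.05 0 0 30 0;0.05 0 0 0 0;0.05 0 0 0 0'
```

```text
time_s: 32.3
tcp_pos: [0.4323, -0.1649, 0.012]
ee_rot: [[-0.0, -1.0, 0.002], [-1.0, 0.0, -0.0], [0.0, -0.002, -1.0]]
wrist_force: [-1.2, -0.1, 0.2]
gripper_width: 0.502
gripper_force: 0.0
time_s: 32.8
tcp_pos: [0.4316, -0.165, 0.0112]
ee_rot: [[-0.001, -1.0, 0.0], [-1.0, 0.001, -0.0], [0.0, -0.0, -1.0]]
wrist_force: [-0.6, 0.0, 0.4]
gripper_width: 0.158
gripper_force: 30.0
time_s: 33.42
tcp_pos: [0.4309, -0.1648, 0.1005]
ee_rot: [[-0.001, -1.0, -0.001], [-1.0, 0.001, 0.0], [-0.0, 0.001, -1.0]]
wrist_force: [0.5, 0.1, -0.6]
gripper_width: 0.154
gripper_force: 30.0
```

```bash
python3 -m jog '0.05 20 51 0 -0.8;0.05 20 51 0 -0.8;0.05 20 51 0 -0.8;0.05 20 50 0 -0.8;0.05 21 50 0 -0.8'; python3 -m jog '0.05 0 0 0 0;0.05 0 0 -35 0;0.05 0 0 -25 0;0.05 0 0 -10 0;0.05 0 0 0 0';python3 -m jog '0.05 0 0 -10 0;0.05 0 0 0 0;0.05 0 0 0 0'
```

```text
time_s: 34.05
tcp_pos: [0.5321, 0.0894, 0.0994]
ee_rot: [[-0.071, -0.998, -0.003], [-0.998, 0.071, -0.001], [0.002, 0.003, -1.0]]
wrist_force: [-0.1, -0.3, 0.2]
gripper_width: 0.162
gripper_force: 30.0
time_s: 34.67
tcp_pos: [0.5319, 0.0873, 0.0302]
ee_rot: [[-0.071, -0.997, -0.002], [-0.997, 0.071, -0.001], [0.001, 0.002, -1.0]]
wrist_force: [0.4, 0.3, -0.3]
gripper_width: 0.154
gripper_force: 30.0
time_s: 35.05
tcp_pos: [0.5329, 0.0881, 0.0215]
ee_rot: [[-0.07, -0.998, 0.001], [-0.998, 0.07, 0.0], [-0.0, -0.001, -1.0]]
wrist_force: [0.2, 0.4, -0.4]
gripper_width: 0.155
gripper_force: 30.0
```

Release and withdraw to the starting area for a full check.

```bash
python3 -m jog '0.05 0 0 -2 0;0.3 0 0 0 0;0.42 0 0 0 0;0.42 0 0 0 0;0.42 0 0 30 0'; python3 -m jog '0.42 0 0 60 0;0.42 0 0 60 0;0.42 0 0 30 0;0.42 -20 50 0 7;0.42 -30 50 0 7'; python3 -m jog '0.42 -30 50 0 7;0.42 -30 50 0 7;0.42 -30 50 0 7;0.42 -30 50 0 7;0.42 -30 50 0 7';python3 -m jog '0.42 -30 50 0 7;0.42 -30 50 0 7;0.42 0 0 0 0;0.42 0 0 0 0'
python3 - <<'E'
from h import *
t=cap("top"); s=cap("scene")
for q in posts(t,(125,400,170,300)): print(q)
for q in posts(s,(150,470,160,255)): print(q)
cv2.imwrite("pics/t9.png",t["pixels"][:,:,::-1]);
a=cv2.resize(t["pixels"][170:280,125:275,::-1],(480,352),interpolation=cv2.INTER_CUBIC); b=cv2.resize(s["pixels"][170:280,80:180,::-1],(320,352),interpolation=cv2.INTER_CUBIC)
cv2.imwrite("pics/c9.png",np.hstack([a,b]))
E
```

```text
time_s: 35.67
tcp_pos: [0.5309, 0.0873, 0.0475]
ee_rot: [[-0.071, -0.997, -0.005], [-0.997, 0.071, -0.002], [0.003, 0.005, -1.0]]
wrist_force: [0.7, 0.4, 1.1]
gripper_width: 0.406
gripper_force: 0.0
time_s: 36.3
tcp_pos: [0.4826, 0.1889, 0.1997]
ee_rot: [[0.175, -0.985, 0.001], [-0.985, -0.175, 0.001], [-0.001, -0.002, -1.0]]
wrist_force: [1.1, 0.8, 0.4]
gripper_width: 0.419
gripper_force: 0.0
time_s: 36.92
tcp_pos: [0.3313, 0.4395, 0.1993]
ee_rot: [[0.71, -0.704, 0.0], [-0.704, -0.71, 0.0], [-0.0, -0.0, -1.0]]
wrist_force: [1.3, -0.3, -0.3]
gripper_width: 0.422
gripper_force: 0.0
time_s: 37.42
tcp_pos: [0.2723, 0.5377, 0.1986]
ee_rot: [[0.857, -0.515, -0.0], [-0.515, -0.857, -0.001], [0.0, 0.001, -1.0]]
wrist_force: [0.2, -1.0, 0.1]
gripper_width: 0.419
gripper_force: 0.0
{'px': (np.float64(185.4), np.float64(262.8)), 'c': array([429.6, 218.6]), 'rc': (430.0, 218.9), 'L': 37.7, 'W': 19.5, 'ang': -1.8}
{'px': (np.float64(196.0), np.float64(226.2)), 'c': array([522.6, 195. ]), 'rc': (522.9, 194.8), 'L': 42.7, 'W': 12.2, 'ang': 85.4}
{'px': (np.float64(236.8), np.float64(222.5)), 'c': 
[... 1356 characters left out ...]
90.6), 'L': 82.1, 'W': 14.6, 'ang': 86.0}
{'px': (np.float64(314.4), np.float64(222.8)), 'c': array([566.6,  30.8]), 'rc': (564.6, 30.8), 'L': 128.2, 'W': 7.1, 'ang': -3.7}
{'px': (np.float64(379.2), np.float64(201.2)), 'c': array([523.4, 195.9]), 'rc': (522.8, 195.3), 'L': 39.2, 'W': 12.0, 'ang': 83.2}
{'px': (np.float64(368.3), np.float64(222.3)), 'c': array([580.2, 156.8]), 'rc': (573.8, 156.6), 'L': 128.8, 'W': 7.1, 'ang': -3.9}
{'px': (np.float64(408.4), np.float64(218.5)), 'c': array([580.8, 253. ]), 'rc': (578.2, 253.0), 'L': 126.8, 'W': 8.0, 'ang': -3.8}
{'px': (np.float64(382.6), np.float64(173.9)), 'c': array([440.7, 223.2]), 'rc': (437.9, 225.4), 'L': 32.6, 'W': 27.2, 'ang': -6.8}
```

View pics/c9.png

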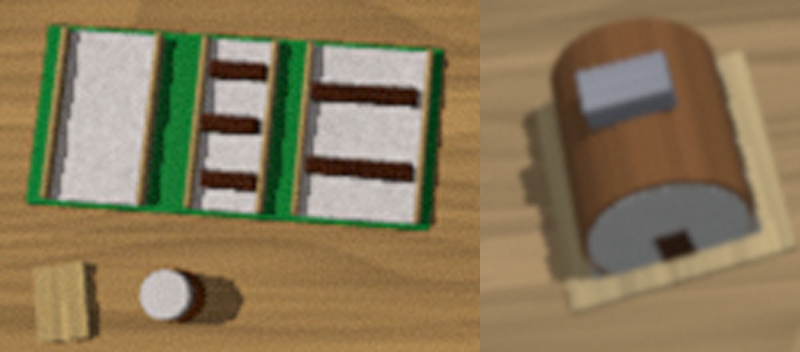

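View pics/t9.png

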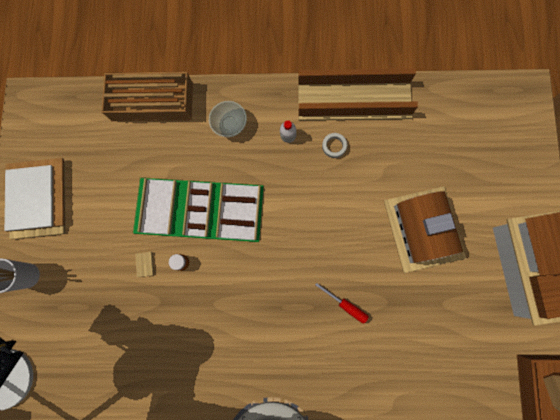

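All five posts lie in their rows and the weight is level on the crown. The middle short post, at crop (232,123), is about 5 mm off centre and up against the left wall. I'll re-grip it and move it over.

```bash
python3 -m jog '0.42 37 -43 0 -7.9;0.42 37 -43 0 -7.9;0.42 37 -43 0 -7.9;0.42 37 -43 0 -7.9;0.42 37 -43 0 -7.9'; python3 -m jog '0.42 37 -43 0 -7.9;0.42 37 -43 0 -7.9;0.42 37 -44 0 -7.7;0.42 0 0 -40 0;0.42 0 0 -40 0'; python3 -m jog '0.42 0 0 -40 0;0.42 0 0 -20 0;0.42 0 0 0 0;0.42 0 0 0 0'
```

```text
time_s: 38.15
tcp_pos: [0.459, 0.3202, 0.1998]
ee_rot: [[0.327, -0.945, 0.001], [-0.945, -0.327, 0.001], [-0.0, -0.001, -1.0]]
wrist_force: [0.0, 0.7, 0.3]
gripper_width: 0.422
gripper_force: 0.0
time_s: 38.78
tcp_pos: [0.5694, 0.1906, 0.119]
ee_rot: [[-0.075, -0.997, 0.002], [-0.997, 0.075, 0.001], [-0.001, -0.002, -1.0]]
wrist_force: [0.3, -0.4, -0.7]
gripper_width: 0.419
gripper_force: 0.0
time_s: 39.28
tcp_pos: [0.5695, 0.1928, 0.0604]
ee_rot: [[-0.071, -0.997, 0.002], [-0.997, 0.071, 0.001], [-0.001, -0.002, -1.0]]
wrist_force: [0.4, 0.2, 0.5]
gripper_width: 0.419
gripper_force: 0.0
```

```bash
python3 -m jog '0.42 0 0 -20 0;0.42 0 0 -20 0;0.42 0 0 0 0'; python3 -m jog '0.05 0 0 0 0;0.05 0 0 0 0;0.05 0 0 0 0;0.05 0 0 0 0'; python3 -m jog '0.05 0 0 20 0;0.05 0 0 0 0;0.05 0 -4.5 0 0;0.05 0 0 0 0;0.05 0 0 -10 0'; python3 -m jog '0.05 0 0 -9 0;0.05 0 0 0 0;0.05 0 0 0 0'; python3 -m jog '0.25 0 0 0 0;0.42 0 0 0 0;0.42 0 0 0 0;0.42 0 0 30 0;0.42 0 0 60 0'; python3 -m jog '0.42 0 0 60 0;0.42 -37 43 0 7.9;0.42 -37 43 0 7.9;0.42 -37 43 0 7.9;0.42 -37 43 0 7.9'; python3 -m jog '0.42 -37 43 0 7.9;0.42 -37 43 0 7.9;0.42 -37 43 0 7.9;0.42 -37 43 0 7.9;0.42 0 0 0 0'
python3 - <<'E'
from h import *
t=cap("top"); s=cap("scene")
for q in posts(t,(125,400,170,300)): print(q["rc"],q["c"],q["L"],q["ang"])
for q in posts(s,(150,470,160,255)): print(q["rc"],q["c"],q["L"],q["ang"])
a=cv2.resize(t["pixels"][170:250,125:275,::-1],(560,298),interpolation=cv2.INTER_CUBIC); b=cv2.resize(s["pixels"][185:255,300:470,::-1],(560,230),interpolation=cv2.INTER_CUBIC); d=cv2.resize(s["pixels"][170:270,80:180,::-1],(240,528))
cv2.imwrite("pics/c10.png",np.hstack([np.vstack([a,b]),d]))
E
```

```text
time_s: 39.65
tcp_pos: [0.5684, 0.1927, 0.0193]
ee_rot: [[-0.071, -0.998, -0.001], [-0.998, 0.071, -0.0], [0.0, 0.001, -1.0]]
wrist_force: [-0.3, 1.1, -0.9]
gripper_width: 0.418
gripper_force: 0.0
time_s: 40.15
tcp_pos: [0.569, 0.1933, 0.0199]
ee_rot: [[-0.07, -0.998, 0.001], [-0.998, 0.07, 0.001], [-0.001, -0.001, -1.0]]
wrist_force: [-0.9, -0.7, 3.6]
gripper_width: 0.158
gripper_force: 30.0
time_s: 40.78
tcp_pos: [0.569, 0.1886, 0.0289]
ee_rot: [[-0.07, -0.998, 0.001], [-0.998, 0.07, 0.001], [-0.001, -0.001, -1.0]]
wrist_force: [-0.0, 0.3, -0.1]
gripper_width: 0.156
gripper_force: 30.0
time_s: 41.15
tcp_pos: [0.5683, 0.1884, 0.0194]
ee_rot: [[-0.07, -0.998, -0.001], [-0.998, 0.07, -0.0], [0.0, 0.001, -1.0]]
wrist_force: [-0.0, 0.2, -0.6]
gripper_width: 0.155
gripper_force: 30.0
time_s: 41.78
tcp_pos: [0.5669, 0.1875, 0.1084]
ee_rot: [[-0.071, -0.997, -0.006], [-0.998, 0.071, -0.004], [0.004, 0.006, -1.0]]
wrist_force: [1.1, 1.2, 1.3]
gripper_width: 0.417
gripper_force: 0.0
time_s: 42.4
tcp_pos: [0.4193, 0.3617, 0.1704]
ee_rot: [[0.467, -0.884, 0.0], [-0.884, -0.467, 0.001], [-0.0, 
[... 282 characters left out ...]
430.0, 219.1) [429.7 218.6] 37.7 -1.8
(522.5, 194.8) [522.5 195.1] 42.7 85.4
(531.6, 90.7) [531.7  89.2] 86.2 85.5
(567.6, 191.3) [567.4 191. ] 42.7 85.9
(592.4, 86.7) [592.1  87.5] 86.6 86.8
(612.2, 190.6) [612.4 191.3] 47.0 84.8
(556.7, 30.8) [555.   31.4] 135.9 -3.8
(565.0, 156.9) [563.2 157.5] 136.8 -4.4
(571.9, 252.7) [569.8 253.1] 134.5 -4.3
(610.9, 190.7) [613.1 191.6] 44.3 83.2
(592.3, 87.0) [592.6  87.8] 84.5 86.4
(567.9, 192.0) [568.4 192. ] 39.3 87.8
(531.9, 90.8) [532.2  90.9] 82.5 86.0
(564.6, 30.9) [567.4  30.9] 128.2 -3.4
(522.8, 195.3) [523.4 195.6] 39.2 83.2
(573.8, 156.7) [580.1 156.8] 128.8 -3.7
(578.2, 253.0) [580.5 253.1] 126.8 -3.8
(437.9, 225.4) [440.2 223.3] 32.6 -6.8
```

View pics/c10.png

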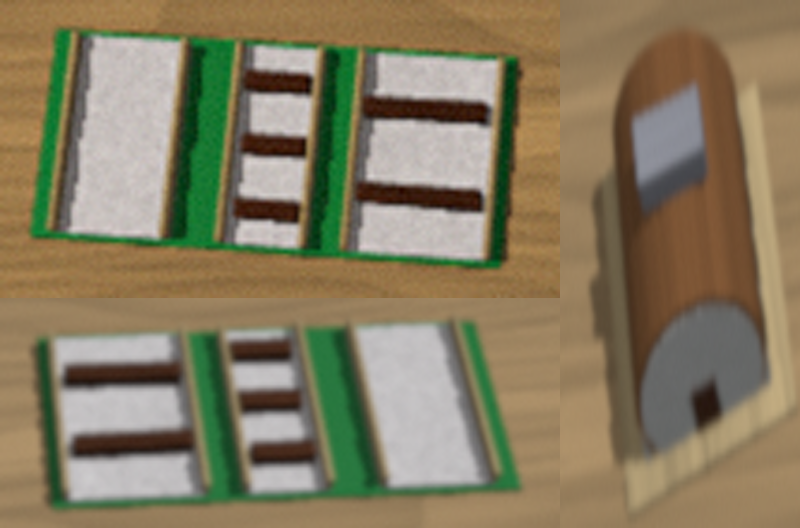

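All the posts are now centred between their walls, and the weight is flat on the crown.

```bash
python3 -c "
from station import r
print(r.finish_job())"
```

```text
the job is handed in; nothing more can be done
None
```

I handed the job in: by the last camera check, the weight sits level on the crown within about 3 mm of its middle, and all five posts found (three 45 mm, two 85 mm) lie flat across their rows; no verdict came back.

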